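Clip the snap hook onto the bench anchor

TASK

Clip the loose snap hook onto the U-shaped bench anchor so that a tether can be fitted: keep the hook lying flat and push its sprung gate against the anchor's upright leg nearest the robot until the leg is inside the hook and the gate has snapped shut behind it. Leave the hook clipped and lying flat on the anchor's plate. Leave the plain hook that has no gate where it lies.

Things in the scene. Friction and masses are not known exactly. Their poses are not given: they have to be found in the camera images.
- snap_hook: loose steel snap hook lying flat, 0.16 kg. Ribbed grey grip block 44 long (x) x 20 wide (y) x 26 high, lanyard eye behind it to x=-44; in front a closed loop of 12 mm bar, x=26 to 104, y=-31 to 31, 12 high. Origin: centre of the grip's underside; x points to the loop's front, z up. Clear inside the shut loop: x=40 to 87, y=-19 to 19. Front mouth, closed by the gate: y=-18 to 10
- gate (a joint): angle of the snap hook's gate, rad: 0 shut (sprung), up to 1.6 pushed inward toward the grip; 1 to 4 N push it open; aim the leg at the middle of the mouth. Flat bar 6 mm thick (hook x=87 to 93) across the mouth, hinged at hook (90, -25) mm, 37 long. Push straight on until the leg stands at about hook x=46, clear of the gate's sweep: the gate then springs shut by itself
- anchor: fixed U-bolt of 8 mm round steel: two upright legs 75 mm apart (centres), top bar's top 55 up, on a plate 117 x 50 x 5 mm that starts 21 mm before the near leg. Origin: axis of the leg nearest the robot, at worktop height; x points to the far leg, z up. The snap hook goes on with its x along this x, loop above the plate. A similar plate with one ball-headed stud is not the anchor
- open_hook: loose plain hook lying flat: same grip block, origin and axes as the snap hook, but only one curved arm (at +y) and no gate; not to be used or disturbed

How it is judged:
By the outcome, as a careful person would: the job done as asked, in the order asked, and still so for the second after the job is handed in, with the robot touching nothing.
It also fails if it takes over 42 s, if anything falls off the work surface, if the arm or the gripper's body presses on something with over 40 N, if the wrist force passes 120 N, or if a joint passes its speed limit or range.

ROBOT

A 7-joint arm with a two-finger parallel gripper is mounted at the origin on a cart in front of the work surface, level with it; the furniture and walls round the work are solid. World frame = base frame: x ahead of the robot, y to its left, z up, the work surface at z = 0. Lengths are in mm, angles in rad, forces in N, time in s.
With the tool pointing down it reaches from about 400 to 900 mm from the base axis. Payload 5.6 kg.
Tool frame: the origin (TCP) lies midway between the tips of the shut fingers; the grasp point (between the pads) lies 19 mm behind it; z points along the fingers, y is the line along which they close (so a half turn about z gives the same grasp; the last joint's range is limited). The gripper opens to 92 mm and grips with 3 to 60 N. Pads are 20 mm wide; open, the fingers measure 128 mm over their backs; the gripper's body (75 mm by 189 mm) begins 69 mm behind the grasp point.
Start: joints at [-1.164, 0.468, -0.012, 1.603, 0.006, 1.071, -0.056], TCP at [282.651, 585.335, 214.592] pointing down, gripper open.
Joint ranges: [-2.53, 2.53], [-0.31, 2.02], [-1.57, 1.55], [0.28, 2.44], [-1.29, 4.43], [0.15, 1.84], [-2.92, 2.92]. Speed limits (rad/s): [2.57, 2.57, 3.14, 3.14, 3.14, 3.14, 3.14].

INTERFACE

Orientations are given as a rotation vector (axis times angle).
In Python, from cell import robot, grip, kin, viewer gives the robot as it stands. Calls block until the motion is done:
- robot.movep(position, orientation): joint-space move of the TCP to a pose.
- robot.servo_line(position, feed=150, rotation=None): straight line of the TCP; rotation=None keeps the orientation; feed is the mean speed in mm/s.
- robot.goto_joints(angles): joint-space move.
- grip(opening, newtons=None): opening from 0.0 (shut) to 1.0 (fully open); newtons is the grip in N (None keeps the last); returns when the fingers have stopped.
- robot.hold(seconds).
- kin.ik(position, orientation): joint angles nearest the present ones, or None.
- robot.observe(): the state.
- viewer.read_camera(name): name is "scene" or "top" or "wrist"; returns the picture (400x640x3 uint8, red, green, blue); there is no depth.
- viewer.camera_info(name): a dict with "camera_matrix" (3x3 intrinsics, pixels), "R" (3x3) and "t" (3): a world point X has camera coordinates R X + t. Camera axes: x right, y down, z forward; pixel columns grow to the right and rows downward; lengths in mm; the calibration is good to about 2 mm. A picture is of the moment at which its call begins: read the wrist's pose just before it. camera_info takes no time and is no camera call; for the wrist camera it gives the pose at the moment of the call.
A pose or a line that the arm cannot do raises robot.IKError and nothing moves.
- robot.job_done(): hands the job in; it is judged then, once.
Trained networks look in the newest picture that a camera, given by its name, has taken for a name from the list of things; names that differ only in an ending like _2 or _b are one class to them, and where a whole thing is asked for, a point or a joint stands for the part that bears it (a point fixed in the world has none). Each returns a list of dicts, best first, with "confidence" (0 to 1); they miss things now and then, are a little off and sometimes report something else, mostly with a low value. They report only what shows in the picture. A call takes as long as a camera call.
- viewer.silhouettes(name, camera): "mask" (400x640 bool, what is visible of it).
- viewer.pinpoint(name, camera): "at" ([x, y, z] in mm, in the coordinates of the camera as it stood for that picture, good to about 4 mm: a listed point, or the origin of a listed thing).
The state is a dict: "t": time; "joints": joint angles; "joint_velocities": joint speeds; "joint_torque": joint torques, N m; "tcp_pos": TCP position; "tcp_rot": TCP orientation; "contact_force": force on the tool from outside, world axes, zero at the start; "wrist_torque": the same for the moment, N m; "grip_width": opening from 0.0 (shut) to 1.0 (fully open); "grip_force": force on a finger pad.
Only numpy, scipy, OpenCV 4.12 (cv2) and the standard library are available. Lean on these libraries where they do the work, as an engineer would, in place of code of your own. Each camera call takes 0.05 s, during which the arm holds its last target. There are 200 camera calls.

## Working session

There is one attempt and no reset: what is moved stays moved. The work goes in short steps, each a Python script; the robot and the scene stay as the last script left them, time stands still between calls to the robot, and variables do not carry over. Pictures are saved under pics/ and viewed, at most 10 in all, crops included, and the job is handed in when it is done.

```bash
mkdir -p pics; ls; cat > h.py <<'E'
import numpy as np, cv2
from cell import robot, grip, kin, viewer
def save(n,cam,img=None):
    im=viewer.read_camera(cam) if img is None else img
    cv2.imwrite(f'pics/{n}.png',im[:,:,::-1]); return im
def info(c):
    i=viewer.camera_info(c); return np.array(i['camera_matrix']),np.array(i['R']),np.array(i['t'])
def toworld(p,c):
    K,R,t=info(c); return R.T@(np.array(p)-t)
def ray(px,z,c):
    K,R,t=info(c); px=np.atleast_2d(px).astype(float)
    d=np.c_[px,np.ones(len(px))]@np.linalg.inv(K).T@R; C=-R.T@t
    return C+d*((z-C[2])/d[:,2])[:,None]
def proj(X,c):
    K,R,t=info(c); q=(np.atleast_2d(X)@R.T+t)@K.T; return q[:,:2]/q[:,2:]
E
python3 - <<'E'
from h import *
np.set_printoptions(precision=1,suppress=True)
a=save('top0','top'); b=save('scene0','scene')
for c in ('top','scene'):
    for n in ('snap_hook','anchor','open_hook'):
        for d in viewer.pinpoint(n,c)[:3]: print(c,n,d['confidence'],toworld(d['at'],c))
    for n in ('snap_hook','anchor','open_hook'):
        for d in viewer.silhouettes(n,c)[:2]:
            m=d['mask']; ys,xs=np.nonzero(m); print(c,n,'mask',d['confidence'],m.sum(),xs.min(),xs.max(),ys.min(),ys.max())
print(robot.observe()['t'],robot.observe()['tcp_rot'])
cv2.imwrite('pics/both.png',np.vstack([a,b])[:,:,::-1][:, :] if 0 else cv2.resize(np.vstack([a,b]),(480,600))[:,:,::-1])
E
```

```text
pics
top snap_hook 0.94 [459.7 138.6   2.4]
top anchor 0.77 [644.6  42.3   0.3]
top open_hook 0.83 [475.9 349.9   0.8]
top snap_hook mask 0.85 559 282 307 191 245
top anchor mask 0.75 755 317 340 125 167
top open_hook mask 0.86 321 203 215 188 240
scene snap_hook 0.83 [460.4 139.8   4.3]
scene anchor 0.97 [649.4  37.3   2.1]
scene anchor 0.47 [459.8 140.4   5.6]
scene open_hook 0.64 [474.7 349.1   1.1]
scene snap_hook mask 0.81 386 260 305 191 209
scene anchor mask 0.6 401 339 378 180 204
scene open_hook mask 0.63 273 229 267 160 176
0.7 [0.7 3.1 0. ]
```

View pics/top0.png

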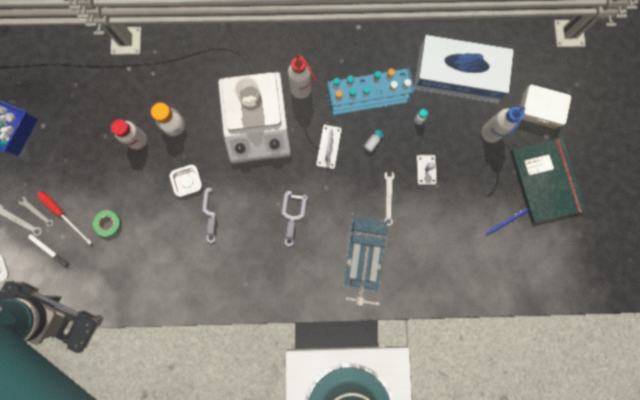

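View pics/scene0.png

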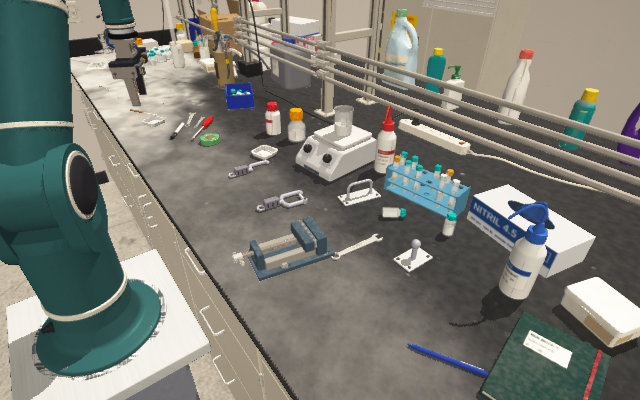

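The top view shows the snap hook at about (292,217), pointing up-image (+x). The anchor plate is at (328,147) with two posts, and the stud plate at (427,170) is the decoy. The plain hook is at (210,215), and the stirrer at (255,117) is close to the approach. The network positions agree across both cameras, so I'll move over the hook for a close look.

```bash
cat >> h.py <<'E'
from scipy.spatial.transform import Rotation as Ro
def rot(yaw,pitch=0.0):
    # tool down, tool y = hook y; pitch>0 leans the gripper body back toward the robot
    return (Ro.from_euler('z',yaw)*Ro.from_euler('y',-pitch)*Ro.from_rotvec([0,np.pi,0])).as_rotvec()
E
python3 - <<'E'
from h import *
np.set_printoptions(precision=2,suppress=True)
K,R,t=info('wrist'); o=robot.observe()
T=Ro.from_rotvec(o['tcp_rot']).as_matrix()
print('cam in tool',T.T@(-R.T@t-o['tcp_pos']),'\n',R@T, K[0,0])
for p in ([540,100,300],[600,52,40]):
  for pi in (0,.3): print(kin.ik(p,rot(-.2,pi)))
robot.movep([520,110,300],rot(-.1)); 
a=save('w1','wrist')
for n in ('snap_hook','anchor'):
    for d in viewer.pinpoint(n,'wrist')[:2]: print(n,d['confidence'],toworld(d['at'],'wrist'))
    for d in viewer.silhouettes(n,'wrist')[:1]:
        np.save(f'{n}1.npy',d['mask']); ys,xs=np.nonzero(d['mask']); print(d['confidence'],d['mask'].sum(),xs.min(),xs.max(),ys.min(),ys.max())
o=robot.observe();print(o['t'],o['tcp_pos'],o['joints'])
E
```

```text
cam in tool [  72.74    0.19 -169.48] 
 [[ 0.    1.   -0.  ]
 [-0.97  0.   -0.26]
 [-0.26  0.    0.97]] 284.68709656909067
[-0.46  0.21  0.26  1.77 -0.06  1.17  1.18]
[-0.66  0.05  0.34  1.98  0.17  0.85  0.95]
[-0.28  0.61  0.18  1.84 -0.16  0.7   1.36]
[-0.31  0.52  0.12  2.07  0.21  0.28  0.97]
snap_hook 0.97 [462.43 142.13  -2.52]
0.7 1410 309 348 106 197
anchor 0.77 [654.69  39.41   0.84]
0.74 1649 268 299 237 298
2.8917 [519.92 110.57 299.82] [-0.48  0.18  0.24  1.8  -0.05  1.16  1.24]
```

View pics/w1.png

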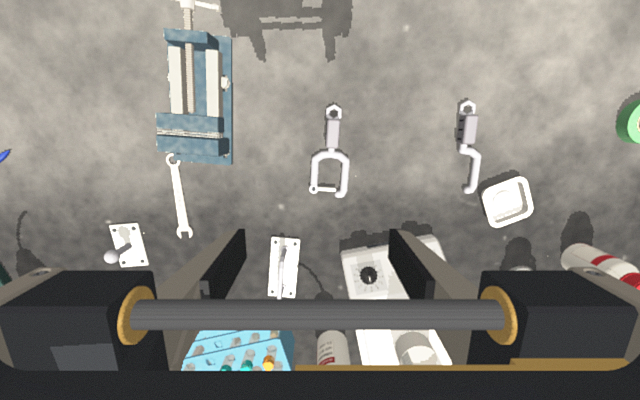

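The wrist view shows the snap hook at (332,150), with its gate end at row 190. The anchor plate is between the fingers at (284,267), with the stirrer right beside it at (390,290). Next I'll take one closer look at each and fit the known shapes to the masks.

```bash
cat >> h.py <<'E'
from scipy.optimize import minimize
def box(x0,x1,y0,y1,z0,z1): return ('hull',np.array([[x,y,z] for x in(x0,x1) for y in(y0,y1) for z in(z0,z1)],float))
HOOK=[box(-22,22,-10,10,0,26),box(-44,-22,-9,9,0,10),box(22,38,-31,31,0,12),box(26,104,19,31,0,12),box(26,104,-31,-19,0,12),box(87,104,10,31,0,12),box(87,93,-25,12,2,10)]
ANCH=[box(-21,96,-25,25,0,5),box(-4,4,-4,4,0,55),box(71,79,-4,4,0,55),box(-4,79,-4,4,47,55)]
def render(model,p,c):
    M=np.zeros((400,640),np.uint8); R=Ro.from_euler('z',p[2]).as_matrix()
    for _,P in model:
        q=proj(P@R.T+[p[0],p[1],0],c)
        cv2.fillConvexPoly(M,np.round(cv2.convexHull(q.astype(np.float32))*16).astype(np.int32),255,cv2.LINE_AA,4)
    return M/255.
def fit(model,mask,p0,c):
    m=mask.astype(float)
    def f(s):
        r=render(model,p0+s*[1,1,.01],c); return 1-np.minimum(r,m).sum()/np.maximum(r,m).sum()
    b=min((minimize(f,[0,0,k],method='Nelder-Mead',options=dict(initial_simplex=[[0,0,k],[8,0,k],[0,8,k],[0,0,k+8]],xatol=.05,fatol=1e-4)) for k in(-12,0,12)),key=lambda r:r.fun)
    return p0+b.x*[1,1,.01],1-b.fun
E
python3 - <<'E'
from h import *
np.set_printoptions(precision=3,suppress=True)
def look(n,model,p0,k):
    a=save(k,'wrist'); best=None
    for d in viewer.pinpoint(n,'wrist')[:1]: print(n,d['confidence'],toworld(d['at'],'wrist'))
    for d in viewer.silhouettes(n,'wrist')[:1]:
        p,iou=fit(model,d['mask'],np.array(p0),'wrist'); print('fit',p,iou,d['confidence'])
        im=a[:,:,::-1].copy(); e=(render(model,p,'wrist')>.5).astype(np.uint8)
        for mm,col in((e,(0,0,255)),(d['mask'].astype(np.uint8),(0,255,0))):
            cv2.drawContours(im,cv2.findContours(mm,cv2.RETR_LIST,cv2.CHAIN_APPROX_NONE)[0],-1,col,1)
        ys,xs=np.nonzero(d['mask']); return im,(int(xs.mean()),int(ys.mean()))
def crop(r):
    im,(x,y)=r; x0=min(max(x-100,0),440); y0=min(max(y-100,0),200)
    return cv2.resize(im[y0:y0+200,x0:x0+200],(400,400),interpolation=cv2.INTER_CUBIC)
robot.movep([560,60,165],rot(-.2,.35))
A=look('anchor',ANCH,[649,40,-.25],'wa')
robot.movep([540,140,150],rot(-.1))
B=look('snap_hook',HOOK,[460,140,-.1],'wh')
cv2.imwrite('pics/fits.png',np.hstack([crop(A),crop(B)]))
print(robot.observe()['t'])
E
```

```text
anchor 0.81 [655.029  42.385   1.768]
fit [653.735  40.677  -0.204] 0.9179089105781901 0.73
snap_hook 0.94 [460.616 137.628   0.592]
fit [461.451 139.693  -0.165] 0.7049441397521837 0.76
4.3667
```

View pics/fits.png

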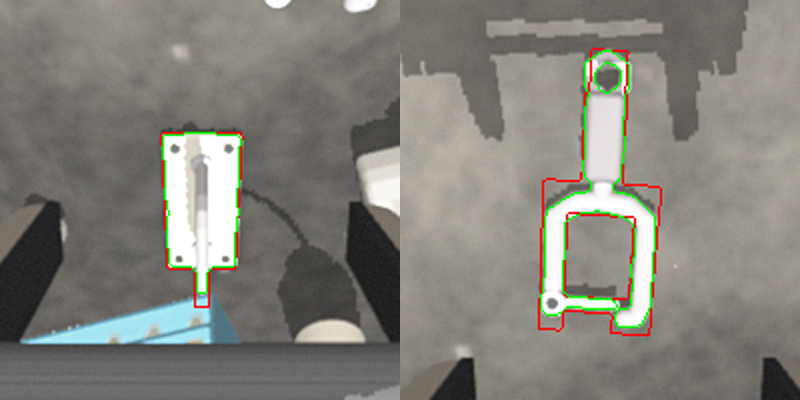

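Both fits hold up. The anchor leg is at (653.7, 40.7), yaw -0.204, and its plate outline matches. The hook is at (461, 139.5), yaw about -0.15, with the gate hinge on its -y side as specified. I'll grasp the grip with the tool leaned back slightly, to keep the gripper body clear of the stirrer.

```bash
cat >> h.py <<'E'
LEG=np.array([653.7,40.7]); AY=-.204; PI=.25
def R2(a): return np.array([[np.cos(a),-np.sin(a)],[np.sin(a),np.cos(a)]])
def at(lx,z,dx=3.,dy=0.):  # TCP when leg stands at hook (lx,-4); TCP at hook (dx,dy); z of TCP
    return [*(LEG+R2(AY)@np.array([dx-lx,dy+4])),z]
E
python3 - <<'E'
from h import *
np.set_printoptions(precision=2,suppress=True)
hy=-.15; g=np.array([461.,139.5])+R2(hy)@[3,0]
for p,y in (([*g,5.5],hy),(at(130,15),AY),(at(46,11),AY)): print(kin.ik(p,rot(y,PI)))
robot.movep([*g,60],rot(hy,PI)); robot.servo_line([*g,5.5],feed=100)
print(robot.observe()['contact_force'])
grip(0.0,40); o=robot.observe(); print(o['t'],o['grip_width']*92,o['grip_force'],o['contact_force'])
robot.servo_line([*g,30],feed=80)
robot.servo_line(at(160,30),feed=120,rotation=rot(AY,PI))
o=robot.observe(); print(o['t'],o['tcp_pos'],o['grip_width']*92,o['contact_force'],o['joints'])
save('held_s','scene')
for d in viewer.pinpoint('snap_hook','scene')[:1]:
    w=toworld(d['at'],'scene'); print(d['confidence'],w,'in anchor frame',R2(-AY)@(w[:2]-LEG), 'tcp',R2(-AY)@(np.array(o['tcp_pos'])[:2]-LEG))
w=save('held_w','wrist')
for d in viewer.pinpoint('snap_hook','wrist')[:1]:
    w=toworld(d['at'],'wrist'); print(d['confidence'],w,'in anchor frame',R2(-AY)@(w[:2]-LEG))
a=cv2.imread('pics/held_s.png')[120:270,190:430]; b=cv2.imread('pics/held_w.png')
cv2.imwrite('pics/held.png',np.vstack([cv2.resize(a,(480,300)),cv2.resize(b,(480,300))]))
E
```

```text
[-0.69  0.5   0.27  2.31  0.09  0.15  0.87]
[-0.45  0.51  0.22  2.2   0.02  0.22  1.08]
[-0.34  0.6   0.19  2.01 -0.03  0.3   1.2 ]
[-0.85 -0.33  0.44]
6.7417 20.061698314949233 39.98379707336426 [-0.05 -0.1  -0.57]
7.9583 [500.19  76.74  29.6 ] 19.7402985700712 [-0.42  0.26 -1.8 ] [-0.46  0.45  0.19  2.26  0.16  0.22  0.92]
0.88 [496.9   73.95  29.23] in anchor frame [-160.28    0.8 ] tcp [-157.63    4.19]
0.67 [497.25  77.87  24.37] in anchor frame [-160.74    4.7 ]
```

View pics/held.png

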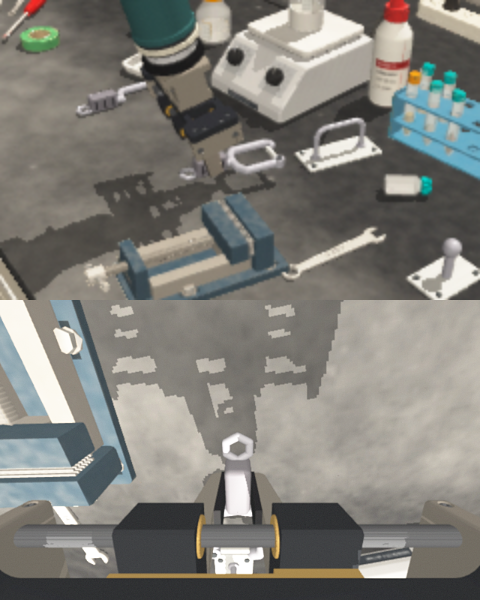

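The hook is held level in the scene picture, with its loop pointing at the anchor, and the measured origin (-160.5 along the anchor's x) matches the plan. Next I lower it to just above plate height and push on in guarded steps.

```bash
python3 - <<'E'
from h import *
np.set_printoptions(precision=1,suppress=True)
robot.servo_line(at(125,13.5),feed=100)
for lx in (105,95,90,84,78,72,66,60,55,50,47,46):
    robot.servo_line(at(lx,13.5),feed=60)
    o=robot.observe(); f=np.array(o['contact_force']); fa=R2(-AY)@f[:2]
    print(lx,o['t'],fa,f[2],o['grip_width']*92)
    if np.abs(fa).max()>15: print('STOP'); break
save('push_s','scene')
for d in viewer.pinpoint('snap_hook','scene')[:1]:
    w=toworld(d['at'],'scene'); print(d['confidence'],w,R2(-AY)@(w[:2]-LEG),R2(-AY)@(np.array(o['tcp_pos'])[:2]-LEG),o['tcp_pos'])
a=cv2.imread('pics/push_s.png')[140:240,270:430]
cv2.imwrite('pics/pushc.png',cv2.resize(a,(800,500),interpolation=cv2.INTER_CUBIC))
E
```

```text
105 9.175 [-0.7 -0.6] -1.2016891744417382 19.693101370825325
95 9.4917 [-1.8  0.1] -0.28616698816046265 19.89972777402862
90 9.7417 [-2.7  0.6] -2.0153846026648834 19.897172963410853
84 9.9917 [-2.  -1.1] -0.7291158848026242 19.656088762620076
78 10.2417 [-1.  -1.5] -2.2223707489218913 19.591008414330286
72 10.4917 [-0.9 -2.5] -2.1639809492732933 19.66506792804042
66 10.7417 [ 0.5 -2.1] -1.5653508256771356 19.426764582166033
60 10.9917 [ 3.8 -3.9] 0.8653886749803832 19.867657543486544
55 11.2417 [-0.8 -0. ] -1.4287477077693311 19.82403655075956
50 11.4917 [ 0.2 -0.1] -1.185734130498691 19.78312219646161
47 11.7417 [-0.1 -0.1] -0.9522716965021848 19.790851902897323
46 11.9917 [-0.4  0.4] -1.6207676514139646 20.113365440133702
0.65 [609.   52.2   9.8] [-46.1   2.2] [-43.   4.] [612.4  53.3  13.5]
```

View pics/pushc.png

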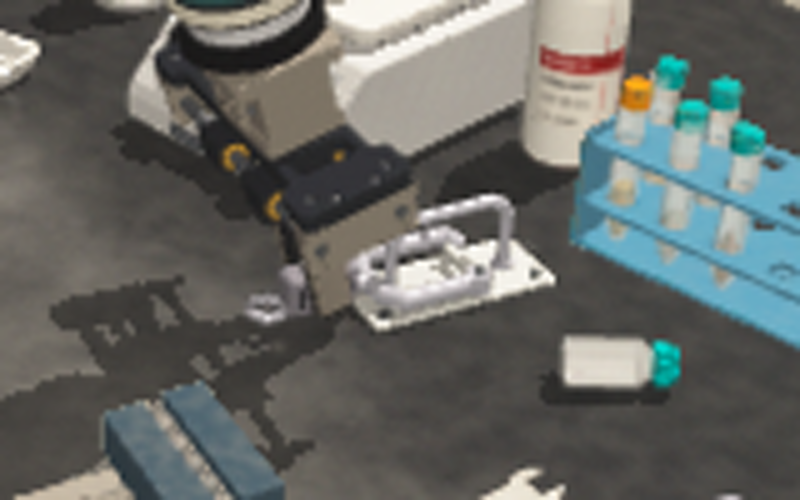

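The leg stands inside the loop near its back, and the push force rose then dropped to zero after hook x = 60, so the gate has sprung shut. Now lower until it rests on the plate, open only part-way because of the stirrer, and retreat.

```bash
python3 - <<'E'
from h import *
np.set_printoptions(precision=1,suppress=True)
for z in (12,11,10,9.5):
    robot.servo_line(at(46.5,z),feed=20); f=robot.observe()['contact_force']; print(z,f)
    if f[2]>3: break
p=np.array(robot.observe()['tcp_pos'])
grip(0.4,10); print(robot.observe()['grip_width']*92,robot.observe()['contact_force'])
zt=Ro.from_rotvec(rot(AY,PI)).as_matrix()[:,2]
robot.servo_line(p-60*zt,feed=120); print(robot.observe()['contact_force'])
robot.servo_line([520,65,180],feed=250)
robot.hold(.3)
S=save('end_s','scene'); W=save('end_w','wrist')
for c in('scene','wrist'):
    for d in viewer.pinpoint('snap_hook',c)[:1]:
        w=toworld(d['at'],c); print(c,d['confidence'],w,R2(-AY)@(w[:2]-LEG))
print(robot.observe()['t'])
a=cv2.resize(S[140:240,270:430],(480,300),interpolation=cv2.INTER_CUBIC); q=proj([*LEG,5],'wrist')[0].astype(int); print(q)
x0=min(max(q[0]-80,0),480); y0=min(max(q[1]-50,0),300)
b=cv2.resize(W[y0:y0+100,x0:x0+160],(480,300),interpolation=cv2.INTER_CUBIC)
cv2.imwrite('pics/end.png',np.vstack([a,b])[:,:,::-1])
E
```

```text
12 [ 0.2 -0.  -1.9]
11 [-0.2 -0.6 -1.6]
10 [-1.7  0.3  3.8]
37.13026005112389 [0.3 0.2 0.6]
[-0.   0.3  0. ]
scene 0.83 [608.2  51.9   7.1] [-46.8   1.7]
wrist 0.71 [608.4  55.8   4.9] [-47.4   5.6]
15.125
[319 244]
```

View pics/end.png

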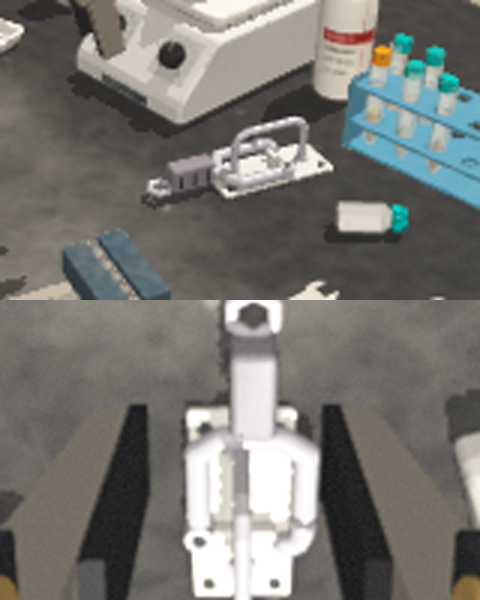

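The scene crop shows the hook lying flat on the plate, with the near leg inside the loop. In the wrist crop the gate and its straight shadow run across the mouth from the hinge at (200,540) to the arm at (290,535), so it is shut.

```bash
python3 -c "
from h import *
print(robot.job_done())"
```

```text
the job is handed in; nothing more can be done
None
```

The snap hook is clipped onto the anchor's near leg with its gate shut, lying flat on the plate; the plain hook was left alone, and I handed the job in at about 15 s (no verdict was returned).

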